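# Show the glaze test tiles

### The arm

A 6-joint arm with a two-finger parallel gripper is mounted at the origin on the work surface. World frame = base frame: x ahead of the robot, y to its left, z up, the work surface at z = 0. Lengths are in mm, angles in rad, forces in N, time in s.
With the tool pointing down it reaches from about 275 to 750 mm from the base axis. Payload 10.2 kg.
Tool frame: the origin (TCP) lies midway between the tips of the shut fingers; the grasp point (between the pads) lies 19 mm behind it; y points along the fingers, z is the direction in which the jaws open and shut, and the axes are right-handed (so a half turn about y gives the same grasp; the last joint's range is limited). The gripper opens to 88 mm and grips with 3 to 60 N. Pads are 18 mm wide; open, the fingers measure 123 mm over their backs; the gripper's body (75 mm by 187 mm) begins 45 mm behind the grasp point.
Start: joints at [0.962, 0.313, 1.498, -0, 1.331, -0.223], TCP at [197.571, 486.412, 238.72] pointing down, gripper open.
Joint ranges: [-2.94, 2.94], [-0.97, 2.17], [0.19, 2.56], [-1.23, 4.37], [0.02, 3.11], [-2.88, 2.88]. Speed limits (rad/s): [2.39, 2.39, 3.01, 3.14, 3.14, 3.14].

### API

Orientations are given as a rotation vector (axis times angle).
In Python, from workcell import manip, grab_frame, order, spot_in gives the robot as it stands. The module is installed in compiled form; this text tells all that it offers.
- The arm moves only by the shell command python3 -m inch 'ROWS' [FORCE]. ROWS is JSON, a list of rows, each a list of 7 numbers: the closure, from -1 (fully open) to 1 (shut), so that 0 is half open, then the shift along the tool's x, y, z normalised to -1 to 1, where 1 is 20 cm, then the turn, a rotation vector about the tool's x, y, z normalised to -1 to 1, where 1 is 30 degrees. A call has 1 to 12 rows; each row is the pose to reach, as a shift and turn from the pose commanded when the call began, along the tool's axes at that moment; what a row does not reach only later rows make up. A row lasts 1/8 s, in which the tool goes at most 62.5 mm and 10.7 degrees, less where a joint would pass 70% of its speed; a pose out of reach is approached as far as the arm can. A call with a number of a shift or a turn outside -1 to 1 is refused whole. A call with a gripper value outside its range is refused whole. The fingers move at their own pace and stop on an object; FORCE is the grip in N (left out, the last holds). Time passes only in rows, so rows that repeat a pose let the fingers close. It gives the time, the measured TCP pose, the force and the opening at its end, in the units of the state.
- manip.sense(): the state, without advancing time (a new reading comes with each control period).
- grab_frame(name): name is "side" or "top" or "wrist"; returns a dict with "pixels" (400x640x3 uint8, blue, green, red), "z_map" (400x640 float32, mm along the optical axis (not along the pixel's ray), 0 where there is no reading), "intrinsics" (3x3 intrinsics, pixels), "distortion" ([k1, k2, p1, p2, k3] as OpenCV has them; the pictures are not rectified), "cam_to_world" (4x4, takes a point from camera to world coordinates); the wrist camera has in their place "tool_from_camera" (4x4, takes a point from camera to tool coordinates, whose origin is the TCP and whose axes are the tool frame's). Camera axes: x right, y down, z forward; pixel columns grow to the right and rows downward; lengths in mm; the calibration is good to about 2 mm. A picture is of the moment at which its call begins: read the wrist's pose just before it.
- order.job_done(): hands the job in, once; it reports no verdict.
Trained networks look in a picture, given as the dict that the camera call returned (one of the last four; its "shot" number tells which), for a name from the list of things; names that differ only in an ending like _2 or _b are one class to them, and where a whole thing is asked for, a point or a joint stands for the part that bears it (a point fixed in the world has none). Each returns a list of dicts, best first, with "score" (0 to 1); they miss things now and then, are a little off and sometimes report something else, mostly with a low value. They report only what shows in the picture. A call takes as long as a camera call. They do not tell look-alikes from the thing itself.
- spot_in(picture, thing): "centre" ([x, y, z] in mm, in the coordinates of the camera as it stood for that picture, good to about 4 mm: the middle of the surface that is visible of it).
The state is a dict: "t": time; "joint_positions": joint angles; "joint_vel": joint speeds; "joint_efforts": joint torques, N m; "tcp_pos": TCP position; "tcp_rot": TCP orientation; "ft_force": force on the tool from outside, world axes, zero at the start; "ft_torque": the same for the moment, N m; "opening": opening from 0.0 (shut) to 1.0 (fully open).
Only numpy, scipy, OpenCV 4.12 (cv2) and the standard library are available. Lean on these libraries where they do the work, as an engineer would, in place of code of your own. Each camera call takes 0.05 s, during which the arm holds its last target.

### The job

Two wooden tray boxes stand on the glazing bench; the wider one holds the glaze test tiles. Press the button on top of the wider box so that its tray pops all the way out and the tiles can be counted from above, then push the tray back in until it clicks and stays fully home. Keep the narrower box's tray shut.

Things in the scene. Friction and masses are not known exactly. Their poses are not given: they have to be found in the camera images.
- wide_release (a point): centre of the top face of the wider box's release: a round steel button 32 mm across, 14 mm proud of the box top, its face 86 mm above the table. It goes straight down 10 mm on a spring (1.3 to 3.8 N), frees the tray about 4 mm down and rises when let go. The plywood box is fixed, 140 mm deep, 200 mm wide, 72 mm high; the narrower one is alike but 110 mm wide. Axes as wide_front.
- wide_front (a point): centre of the outer face of the wider box's tray front: a flat wood panel 200 mm wide, 5 to 70 mm above the table, no handle; this point is 38 mm up and moves with the tray. Its x axis is level and points into the box, the way to push; y along the panel, z up. Closed, it lies 103 mm before the button. The tray comes out along -x, towards the robot's side (x axis within 0.35 rad of world x).
- wide_tray (a joint): how far the wider box's tray is out, m: 0 latched, 0.055 fully out. Freed, a spring (3 N home, 1.5 N out) drives it out in under 1 s. On the way in its tooth rides over a sprung catch in the last 25 mm (5 N if slow, over 12 N at speed; the button dips and jumps up) and clicks at 0; it can go 4 mm past that to a hard stop and settles back when let go. Short of the click it springs out again.
- narrow_tray (a joint): how far the narrower box's tray is out, m: 0 latched, 0.055 fully out. Its button and tray work as the wider box's do. It starts shut and is to stay shut.
Not all that is in view belongs to the job. What is shaped like the part that bears wide_release but blue is not meant.

How it is judged:
By the outcome, as a careful person would: the job done as asked, in the order asked, and still so for the second after the job is handed in, with the robot touching nothing.
It also fails if it takes over 38 s, if anything falls off the work surface, if the arm or the gripper's body presses on something with over 40 N, if the wrist force passes 120 N, or if a joint passes its speed limit or range.

## Working session

There is one attempt and no reset: what is moved stays moved. The work goes in short steps, Python scripts to look and compute and a shell command to move; the robot and the scene stay as the last step left them, time stands still between calls to the robot, and variables do not carry over. Pictures are saved under pics/ and viewed, and the job is handed in when it is done.

```bash
mkdir -p pics; cat > h.py <<'E'
import numpy as np, cv2
from workcell import manip, grab_frame, order, spot_in
from scipy.spatial.transform import Rotation as R
def T_tool(s):
    T=np.eye(4);T[:3,:3]=R.from_rotvec(s['tcp_rot']).as_matrix();T[:3,3]=s['tcp_pos'];return T
def world(f,c,s=None):
    M=np.array(f['cam_to_world']) if 'cam_to_world' in f else T_tool(s)@np.array(f['tool_from_camera'])
    return (M@np.append(c,1))[:3]
def pix(f,p):
    M=np.linalg.inv(np.array(f['cam_to_world']));c=(M@np.append(p,1))[:3]
    return cv2.projectPoints(c.reshape(1,1,3),np.zeros(3),np.zeros(3),np.array(f['intrinsics']),np.array(f['distortion']))[0].ravel()
def cloud(f,s=None):
    z=np.array(f['z_map']);h,w=z.shape
    u,v=np.meshgrid(np.arange(w),np.arange(h))
    n=cv2.undistortPoints(np.stack([u,v],-1).reshape(-1,1,2).astype(float),np.array(f['intrinsics']),np.array(f['distortion'])).reshape(h,w,2)
    P=np.dstack([n*z[...,None],z,np.ones_like(z)])
    M=np.array(f['cam_to_world']) if 'cam_to_world' in f else T_tool(s)@np.array(f['tool_from_camera'])
    W=(P@M.T)[...,:3];W[z==0]=np.nan;return W
E
python3 - <<'E'
from h import *
s=manip.sense();print(s['t'],s['tcp_pos'],s['tcp_rot'],s['opening'])
print(T_tool(s)[:3,:3].round(3))
for n in('top','side'):
    f=grab_frame(n);cv2.imwrite(f'pics/{n}0.png',f['pixels'])
    for k in('wide_release','wide_front','wide_tray','narrow_tray'):
        for d in spot_in(f,k)[:4]:
            p=world(f,d['centre']);print(n,k,round(d['score'],2),p.round(1),pix(f,p).round())
    np.save(f'{n}0.npy',cloud(f))
print(manip.sense()['t'])
E
```

```text
0.0 [197.42466541 486.21017373 238.17557879] [-1.5506531   0.30312972 -0.30229939] 1.0009306132709612
[[ 0.926 -0.001  0.376]
 [-0.376 -0.001  0.926]
 [-0.    -1.    -0.001]]
top wide_release 0.72 [596.  172.5  79.6] [266. 141.]
top wide_release 0.59 [287.9 335.   85.3] [189. 282.]
top wide_release 0.49 [ 388.9 -183.6   88.3] [429. 233.]
top wide_front 0.94 [498.9 178.8  66.3] [263. 185.]
top wide_front 0.78 [187.7 330.6  67.9] [192. 328.]
top wide_front 0.66 [ 290.  -206.1   68.4] [439. 279.]
top wide_tray 0.95 [497.  175.8  66. ] [264. 186.]
top wide_tray 0.82 [184.2 329.7  65.5] [193. 329.]
top wide_tray 0.63 [ 287.4 -199.5   70.3] [436. 280.]
top narrow_tray 0.81 [ 555.4 -164.    57.4] [415. 160.]
side wide_release 0.6 [ 388.7 -191.1   86.5] [345. 265.]
side wide_front 0.92 [ 292.  -221.7   41.1] [314. 299.]
side wide_front 0.79 [178.3 313.6  56. ] [205. 183.]
side wide_front 0.78 [486.5 163.6  45.6] [318. 187.]
side wide_tray 0.84 [487.8 161.7  41.1] [318. 188.]
side wide_tray 0.7 [181.1 311.3  50.9] [206. 184.]
side wide_tray 0.57 [ 291.6 -222.2   44.6] [314. 299.]
side narrow_tray 0.64 [ 556.2 -171.4   41.7] [396. 252.]
0.5
```

View pics/top0.png

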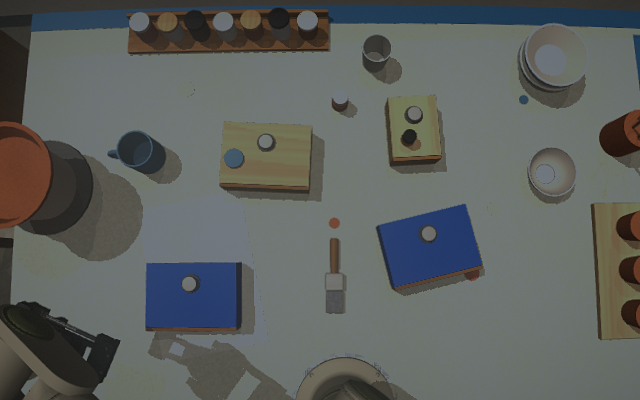

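View pics/side0.png

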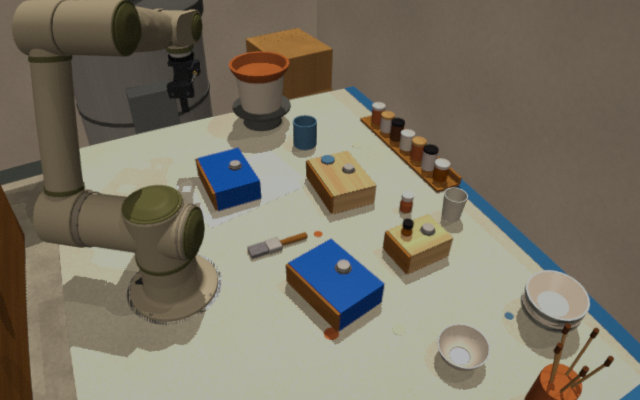

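The plain-wood wide box is the target: its steel button is at top px (266,141), its front edge at about (263,187), and a flat blue disc lies on its lid at (233,158). The two blue boxes are decoys. The narrow box is at (413,130), with a small jar on top. Next I'll measure the box from the depth map.

```bash
python3 - <<'E'
from h import *
W=np.load('top0.npy');im=cv2.imread('pics/top0.png')
m=(abs(W[...,2]-72)<6)
sub=np.zeros_like(m);sub[110:200,205:325]=1
P=W[m&sub]
r=cv2.minAreaRect(P[:,:2].astype(np.float32));print(len(P),r,cv2.boxPoints(r),np.median(P[:,2]))
for nm,w in(('but',(slice(133,150),slice(256,276))),('disc',(slice(148,169),slice(222,246)))):
    Q=W[w].reshape(-1,3);Q=Q[Q[:,2]>(80 if nm=='but' else 75)]
    print(nm,len(Q),Q.min(0).round(),Q.max(0).round(),np.median(Q,0).round(1))
W=np.load('side0.npy')
Q=W[140:175,315:365].reshape(-1,3);Q=Q[(Q[:,2]>80)];print(len(Q),np.median(Q,0))
Q=W[140:175,337:365].reshape(-1,3);Q=Q[(Q[:,2]>81)];print('butside',len(Q),np.median(Q,0),Q.min(0),Q.max(0))
for n,b in(('top',(205,100,340,210)),('side',(280,130,400,220))):
    im=cv2.imread(f'pics/{n}0.png')[b[1]:b[3],b[0]:b[2]]
    cv2.imwrite(f'pics/{n}0z.png',cv2.resize(im,None,fx=5,fy=5,interpolation=3))
E
```

```text
5382 ((567.0927124023438, 174.2329559326172), (201.62013244628906, 149.82275390625), 86.95071411132812) [[486.92484  77.55053]
 [636.5354   69.58071]
 [647.2606  270.91537]
 [497.65002 278.8852 ]] 71.06832925288245
but 152 [581. 158.  80.] [610. 187.  90.] [595.8 171.1  84.6]
disc 304 [539. 218.  75.] [583. 268.  86.] [559.6 244.2  79.2]
86 [586.99131066 173.18989012  83.42555018]
butside 55 [593.86000676 168.53557952  85.27739752] [578.23348796 154.60005861  81.0351938 ] [609.84240552 188.25164834  89.49893487]
```

```bash
python3 - <<'E'
import cv2
a=cv2.imread('pics/top0z.png');print(a.shape)
E
```

```text
(550, 675, 3)
```

View pics/top0z.png

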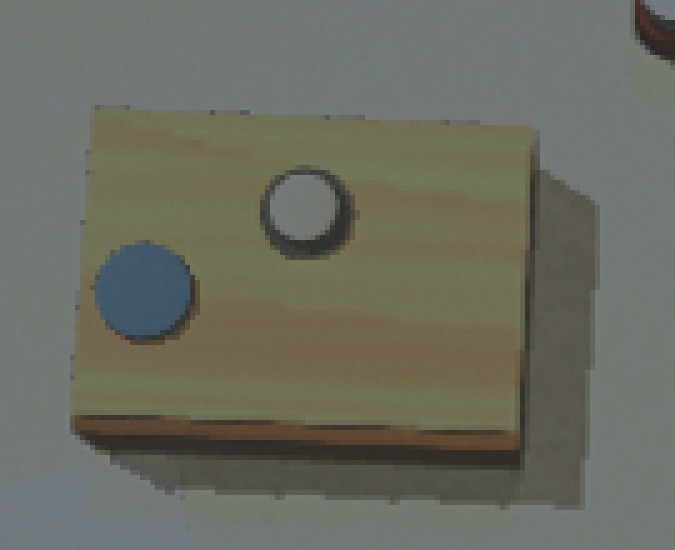

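View pics/side0z.png

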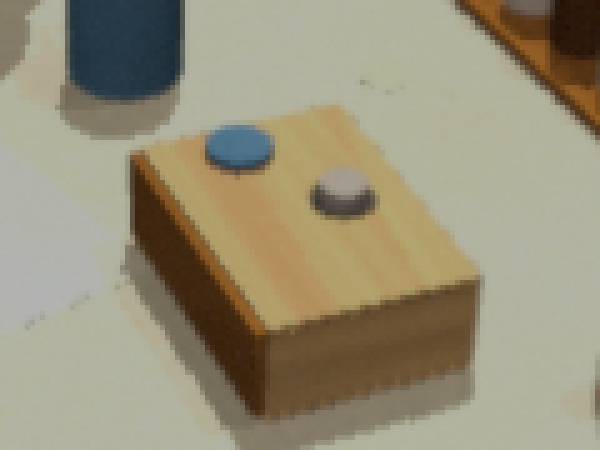

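```bash
python3 -m inch '[[1,1,0.1,-0.29,0,-0.636,0],[1,1,0.1,-0.29,0,-0.636,0],[1,1,0.1,-0.29,0,-0.636,0],[1,1,0.1,-0.29,0,-0.636,0],[1,1,0.1,-0.29,0,-0.636,0],[1,1,0.1,-0.29,0,-0.636,0]]' 20
cat > go.py <<'E'
import sys
from h import *
s=manip.sense();T=T_tool(s);g=np.array([float(a) for a in sys.argv[1:4]])
d=T[:3,:3].T@(g-T[:3,3])
print('t',s['t'],'tcp',T[:3,3].round(1),'F',np.round(s['ft_force'],1),'open',round(s['opening'],3));print(T[:3,:3].round(3));print('units',(d/200).round(4))
E
python3 go.py 596 172 130
```

```text
t: 1.25
tcp_pos: [360.4, 357.9, 218.8]
tcp_rot: [-1.57, 0.041, -0.041]
ft_force: [0.1, 0.6, 0.1]
opening: 0.347
t 1.25 tcp [360.4 357.9 218.8] F [0.1 0.6 0.1] open 0.347
[[ 0.999 -0.     0.052]
 [-0.052  0.     0.999]
 [-0.    -1.     0.   ]]
units [ 1.2249  0.4438 -0.8668]
```

```bash
python3 -m inch '[[1,0.9,0.2,-0.65,0,0,0],[1,0.9,0.2,-0.65,0,0,0],[1,0.9,0.2,-0.65,0,0,0],[1,0.9,0.2,-0.65,0,0,0],[1,0.9,0.2,-0.65,0,0,0]]'
python3 go.py 596 172 130
```

```text
t: 1.88
tcp_pos: [534.5, 217.8, 178.0]
tcp_rot: [-1.571, 0.043, -0.042]
ft_force: [-0.6, 0.9, -0.5]
opening: 0.007
t 1.875 tcp [534.5 217.8 178. ] F [-0.6  0.9 -0.5] open 0.007
[[ 0.999 -0.001  0.054]
 [-0.054 -0.     0.999]
 [-0.001 -1.    -0.   ]]
units [ 0.3198  0.2396 -0.2118]
```

```bash
python3 -m inch '[[1,0.32,0.1,-0.212,0,0,0],[1,0.32,0.24,-0.212,0,0,0],[1,0.32,0.24,-0.212,0,0,0],[1,0.32,0.24,-0.212,0,0,0]]'
python3 - <<'E'
from h import *
s=manip.sense()
f=grab_frame('wrist');cv2.imwrite('pics/w1.png',f['pixels'])
for k in('wide_release','wide_front'):
    for d in spot_in(f,k)[:3]: print(k,round(d['score'],2),world(f,d['centre'],s).round(1))
W=cloud(f,s);np.save('w1.npy',W)
P=W.reshape(-1,3)
q=P[(abs(P[:,0]-596)<22)&(abs(P[:,1]-172)<22)&(abs(P[:,2]-86)<5)]
if len(q): print(len(q),q.min(0),q.max(0),np.median(q,0))
E
python3 go.py 596 172 100
```

```text
t: 2.38
tcp_pos: [595.0, 174.2, 132.3]
tcp_rot: [-1.57, 0.039, -0.041]
ft_force: [-0.1, -0.1, -1.2]
opening: 0.004
wide_release 0.7 [591.2 176.6  85. ]
wide_front 0.75 [495.7 176.4  68.9]
1870 [580.42174731 155.76445846  81.05768208] [610.33649474 186.7434393   88.47275992] [594.43329752 171.5072938   86.2468738 ]
t 2.525 tcp [595.4 173.5 132.3] F [-0.1 -0.3 -0.9] open 0.006
[[ 0.999  0.002  0.051]
 [-0.051  0.     0.999]
 [ 0.002 -1.     0.   ]]
units [ 0.0031  0.1616 -0.0076]
```

View pics/w1.png

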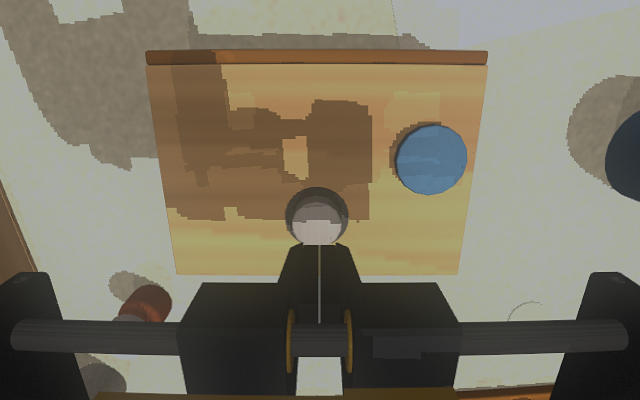

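The wrist view shows the fingertips at (318,250), centred over the steel button at (317,215). The blue disc at (432,160) is clear of them. Now pressing.

```bash
python3 -m inch '[[1,0,0.19,-0.008,0,0,0],[1,0,0.22,-0.008,0,0,0],[1,0,0.25,-0.008,0,0,0],[1,0,0.265,-0.008,0,0,0],[1,0,0.27,-0.008,0,0,0],[1,0,0.27,-0.008,0,0,0]]'
python3 - <<'E'
from h import *
f=grab_frame('top');cv2.imwrite('pics/top1.png',f['pixels'])
W=cloud(f);P=W.reshape(-1,3);q=P[(abs(P[:,1]-178)<60)&(P[:,0]>400)&(P[:,0]<520)&(P[:,2]>60)];print(q[:,0].min(),len(q))
s=manip.sense();print(s['t'],s['tcp_pos'],s['ft_force'])
E
```

```text
t: 3.28
tcp_pos: [595.9, 171.0, 77.4]
tcp_rot: [-1.57, 0.04, -0.043]
ft_force: [0.1, 1.6, 2.3]
opening: 0.004
400.0646301308499 4472
3.325 [595.91245529 170.97580525  77.31969307] [-0.64856263  0.67095396  3.5566245 ]
```

View pics/top1.png

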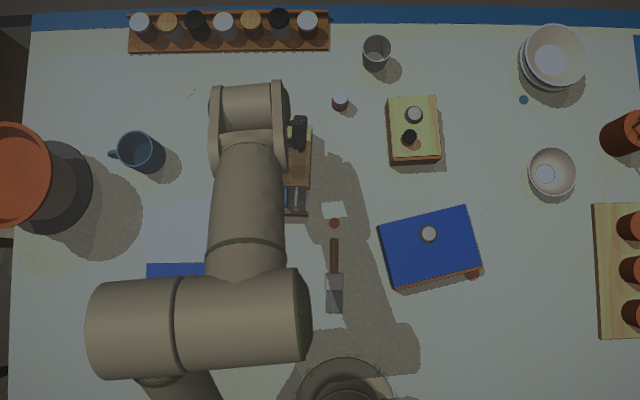

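The tray is already out: tiles show beside the arm at (295,200). I'll lift off and look from the wrist camera.

```bash
python3 -m inch '[[1,0,-0.2,0,0,0,0],[1,0,-0.4,0,0,0,0],[1,-0.2,-0.55,0,0,0,0],[1,-0.4,-0.6,0,0,0,0],[1,-0.5,-0.6,0,0,0,0],[1,-0.5,-0.6,0,0,0,0],[1,-0.5,-0.6,0,0,0,0],[1,-0.5,-0.6,0,0,0,0]]'
python3 - <<'E'
from h import *
s=manip.sense()
f=grab_frame('wrist');cv2.imwrite('pics/w2.png',f['pixels'])
for d in spot_in(f,'wide_front')[:3]: print(round(d['score'],2),world(f,d['centre'],s).round(1))
W=cloud(f,s);np.save('w2.npy',W);P=W.reshape(-1,3)
P=P[(P[:,0]>400)&(P[:,0]<480)&(abs(P[:,1]-178)<110)]
q=P[(P[:,2]>64)&(P[:,2]<76)&(P[:,0]<460)]
print(len(q),q.min(0),q.max(0))
for y in range(85,280,15):
    a=q[abs(q[:,1]-y)<5]
    if len(a): print(y,np.percentile(a[:,0],[2,50,98]).round(1))
E
python3 go.py 415 182 120
```

```text
t: 4.32
tcp_pos: [496.3, 175.9, 196.3]
tcp_rot: [-1.571, 0.042, -0.041]
ft_force: [-0.1, 0.5, -1.0]
opening: 0.003
0.71 [468.2 175.5  24.9]
2608 [433.97367271  79.52147266  64.00521868] [451.59358405 279.00424401  72.65737443]
85 [434.1 438.  441.9]
100 [434.5 438.1 442.1]
115 [435.1 438.9 442.4]
130 [436.  439.5 443.3]
145 [436.6 440.  444.2]
160 [437.5 440.9 444.9]
175 [438.2 441.7 445.8]
190 [439.  442.6 446.5]
205 [439.8 443.3 447.3]
220 [440.5 444.  448.1]
235 [441.1 444.7 448.8]
250 [441.9 445.5 449.6]
265 [443.4 446.7 450.3]
t 4.425 tcp [496.1 175.9 196.4] F [-0.9  0.4  0.5] open 0.003
[[ 0.999 -0.     0.053]
 [-0.053 -0.     0.999]
 [-0.    -1.    -0.   ]]
units [-0.4065  0.3821  0.0089]
```

View pics/w2.png

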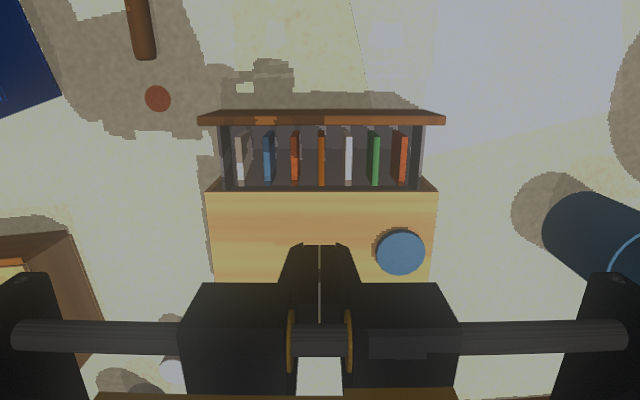

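The wrist view shows the tray fully out: panel at (320,117), seven tiles between (240,160) and (403,158), front at x≈438, which is 55 mm of travel. I'll move in front of the panel.

```bash
python3 -m inch '[[1,-0.3,0,0.003,0,0,0],[1,-0.506,0.05,0.003,0,0,0],[1,-0.506,0.3,0.003,0,0,0],[1,-0.506,0.55,0.003,0,0,0],[1,-0.506,0.75,0.003,0,0,0],[1,-0.506,0.79,0.003,0,0,0],[1,-0.506,0.79,0.003,0,0,0],[1,-0.506,0.79,0.003,0,0,0]]'
python3 - <<'E'
from h import *
f=grab_frame('side');cv2.imwrite('pics/side2.png',f['pixels'])
E
python3 go.py 420 180.7 38
```

```text
t: 5.42
tcp_pos: [395.6, 182.2, 40.1]
tcp_rot: [-1.57, 0.039, -0.043]
ft_force: [-0.5, 0.7, 0.3]
opening: 0.009
t 5.475 tcp [395.5 182.2  40. ] F [0.1 1.  0.9] open 0.008
[[ 0.999  0.003  0.053]
 [-0.053  0.     0.999]
 [ 0.003 -1.     0.001]]
units [ 0.1227  0.0102 -0.0009]
```

View pics/side2.png

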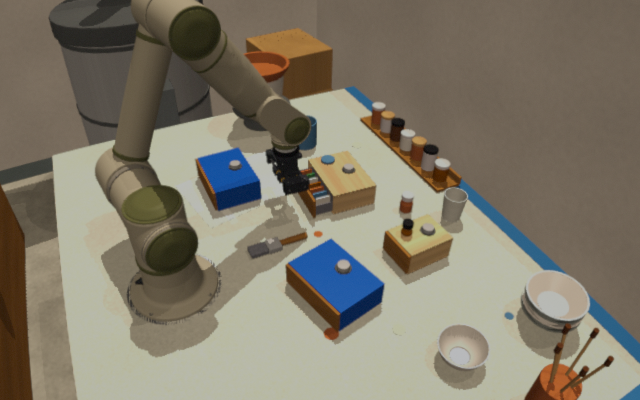

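The side view shows the fingers at about (285,190), just in front of the panel of the open tray. Pushing gently now.

```bash
python3 -m inch '[[1,0.08,0.005,0,0,0,0],[1,0.13,0.01,0,0,0,0],[1,0.15,0.01,0,0,0,0],[1,0.17,0.01,0,0,0,0],[1,0.19,0.01,0,0,0,0],[1,0.21,0.01,0,0,0,0],[1,0.23,0.01,0,0,0,0],[1,0.25,0.01,0,0,0,0],[1,0.27,0.01,0,0,0,0],[1,0.28,0.01,0,0,0,0]]'
python3 go.py 470 178 38
python3 -c "
from h import *
s=manip.sense();f=grab_frame('wrist');cv2.imwrite('pics/w3.png',f['pixels'])"
```

```text
t: 6.72
tcp_pos: [450.8, 179.0, 36.7]
tcp_rot: [-1.57, 0.042, -0.041]
ft_force: [-2.2, 0.4, 1.6]
opening: 0.004
t 6.725 tcp [450.8 179.   36.7] F [-2.2  0.4  1.6] open 0.004
[[ 0.999 -0.     0.053]
 [-0.053  0.     0.999]
 [-0.    -1.     0.   ]]
units [ 0.0963 -0.0066 -0.0001]
```

View pics/w3.png

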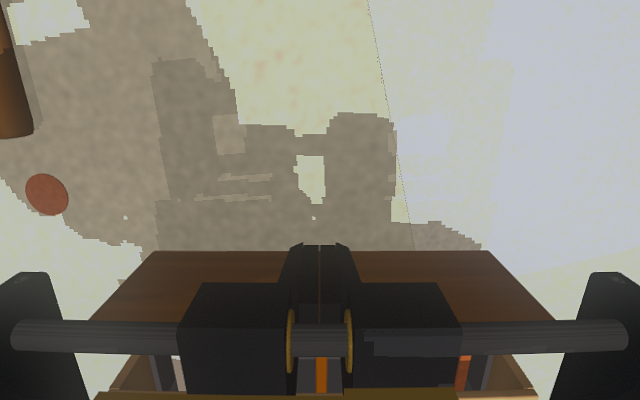

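The fingers are centred on the panel and in contact at about 2 N, near (320,250). Next comes the slow part over the catch.

```bash
python3 -m inch '[[1,0.015,0,0,0,0,0],[1,0.03,0,0,0,0,0],[1,0.04,0,0,0,0,0],[1,0.05,0,0,0,0,0],[1,0.06,0,0,0,0,0],[1,0.07,0,0,0,0,0],[1,0.08,0,0,0,0,0],[1,0.09,0,0,0,0,0],[1,0.1,0,0,0,0,0],[1,0.11,0,0,0,0,0],[1,0.12,0,0,0,0,0],[1,0.13,0,0,0,0,0]]'
python3 -m inch '[[1,0.0,0,0,0,0,0]]'
python3 go.py 484 177.3 38
```

```text
t: 8.28
tcp_pos: [476.4, 177.7, 36.7]
tcp_rot: [-1.57, 0.042, -0.041]
ft_force: [-3.6, 1.6, 0.7]
opening: 0.006
t: 8.4
tcp_pos: [476.7, 177.7, 36.7]
tcp_rot: [-1.57, 0.041, -0.042]
ft_force: [-2.6, 1.1, 1.4]
opening: 0.004
t 8.4 tcp [476.7 177.7  36.7] F [-2.6  1.1  1.4] open 0.004
[[ 0.999  0.     0.053]
 [-0.053  0.     0.999]
 [ 0.    -1.     0.   ]]
units [ 0.0367 -0.0067 -0.0001]
```

```bash
python3 -m inch '[[1,0.01,0,0,0,0,0],[1,0.02,0,0,0,0,0],[1,0.03,0,0,0,0,0],[1,0.04,0,0,0,0,0],[1,0.045,0,0,0,0,0]]'
python3 -m inch '[[1,0.005,0,0,0,0,0]]'
python3 -m inch '[[1,0.005,0,0,0,0,0]]'
python3 -m inch '[[1,0.005,0,0,0,0,0]]'
```

```text
t: 9.02
tcp_pos: [485.6, 177.2, 36.7]
tcp_rot: [-1.57, 0.041, -0.042]
ft_force: [-2.2, 1.4, -0.1]
opening: 0.004
t: 9.15
tcp_pos: [486.6, 177.1, 36.7]
tcp_rot: [-1.57, 0.041, -0.041]
ft_force: [-3.2, 1.5, 0.1]
opening: 0.005
t: 9.28
tcp_pos: [487.1, 177.1, 36.7]
tcp_rot: [-1.571, 0.042, -0.04]
ft_force: [-9.4, 0.6, 4.1]
opening: 0.003
t: 9.4
tcp_pos: [487.2, 177.1, 36.7]
tcp_rot: [-1.571, 0.044, -0.038]
ft_force: [-14.5, 1.4, 9.6]
opening: 0.006
```

The force rose sharply at x≈487, so the tray is at the hard stop past the click. I'll back off slowly.

```bash
python3 -m inch '[[1,-0.01,0,0,0,0,0],[1,-0.02,0,0,0,0,0],[1,-0.03,0,0,0,0,0],[1,-0.05,0,0,0,0,0],[1,-0.1,0,0,0,0,0],[1,-0.25,0,0,0,0,0],[1,-0.45,0,0,0,0,0],[1,-0.45,-0.3,0,0,0,0],[1,-0.45,-0.6,0,0,0,0],[1,-0.45,-0.8,0,0,0,0],[1,-0.45,-0.8,0,0,0,0]]'
python3 - <<'E'
from h import *
s=manip.sense();print(s['t'],s['tcp_pos'],s['ft_force'])
f=grab_frame('wrist');cv2.imwrite('pics/w4.png',f['pixels'])
f=grab_frame('side');cv2.imwrite('pics/side4.png',f['pixels'])
W=cloud(f);P=W[140:225,280:400].reshape(-1,3)
q=P[(P[:,2]>20)&(P[:,2]<60)&(P[:,1]>90)&(P[:,1]<265)&(P[:,0]>425)&(P[:,0]<510)]
r=q[:,0]-0.053*(q[:,1]-178);print('front x',len(q),np.percentile(r,[5,25,50,75]))
E
```

```text
t: 10.78
tcp_pos: [399.4, 182.0, 199.1]
tcp_rot: [-1.569, 0.037, -0.046]
ft_force: [-0.8, 0.2, -0.0]
opening: 0.007
10.775 [399.4122294  182.00396584 199.13502747] [-0.75442837  0.20018346 -0.01752345]
front x 234 [490.17697816 491.1917949  491.84197745 492.53290728]
```

View pics/w4.png

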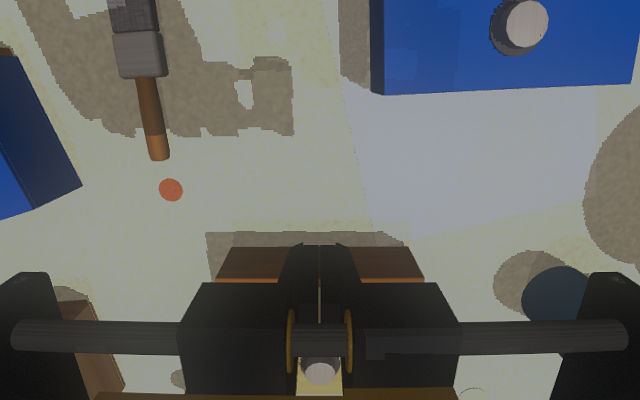

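View pics/side4.png

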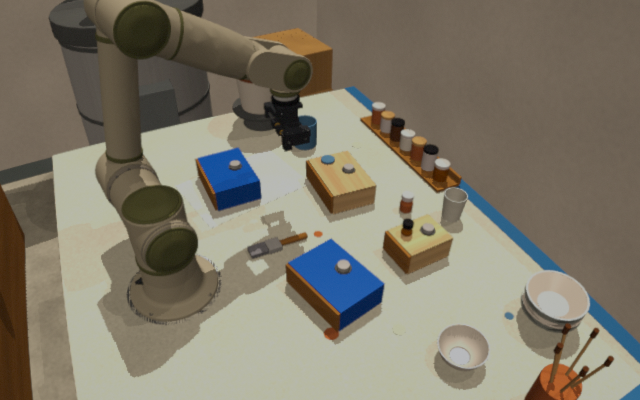

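The tray looks shut and the narrow box at (418,240) is unchanged. I'll wait about a second, then compare the panel depth with the initial view.

```bash
python3 -m inch '[[1,0,0,0,0,0,0],[1,0,0,0,0,0,0],[1,0,0,0,0,0,0],[1,0,0,0,0,0,0],[1,0,0,0,0,0,0],[1,0,0,0,0,0,0]]'
python3 - <<'E'
from h import *
f=grab_frame('side')
for n,W in(('before',np.load('side0.npy')),('now',cloud(f))):
    for nm,(a,b,c,d),c0,lo,hi in(('wide',(140,225,280,400),178,90,265),('narrow',(210,280,375,460),-165,-210,-120)):
        P=W[a:b,c:d].reshape(-1,3)
        q=P[(P[:,2]>20)&(P[:,2]<60)&(P[:,1]>lo)&(P[:,1]<hi)&(P[:,0]>425)&(P[:,0]<(510 if nm=='wide' else 570))]
        print(n,nm,len(q),np.percentile(q[:,0]-0.053*(q[:,1]-c0),[10,50,90]).round(1))
s=manip.sense();print(s['t'],s['tcp_pos'],s['ft_force'])
E
```

```text
t: 11.62
tcp_pos: [398.6, 181.8, 196.7]
tcp_rot: [-1.57, 0.041, -0.042]
ft_force: [-0.3, -0.2, -0.0]
opening: 0.003
before wide 229 [490.6 491.8 493.2]
before narrow 233 [550.6 554.8 558.4]
now wide 235 [490.6 491.8 493.2]
now narrow 229 [550.4 554.7 558.4]
11.675 [398.62661454 181.78529474 196.73383331] [-0.43662045 -0.25483316 -0.03720213]
```

```bash
python3 -c "
from workcell import order
print(order.job_done())"
```

```text
the job is handed in; nothing more can be done
None
```

I opened the wider wooden box's tray with its button, pushed it back in until it latched, and handed the job in at about 11.7 s.

- **Opening:** I pressed the steel button about 8–9 mm, at roughly 3 N. The tray came out the full 55 mm, with its front at x≈438, and the wrist camera showed seven tiles.
- **Closing:** I pushed slowly at the middle of the panel, past the click to the hard stop. The last reading was about 14 N along the push (17 N in all), at x≈487. Then I backed off.
- **Last checks:** About a second after I let go, the tray front measured 491.8 mm, the same as before the start. The narrower box's front was unchanged (554.8 mm before, 554.7 mm after). The gripper was clear of everything. No check failed or disagreed.

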